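# Refit a polisher's keyed shaft in its pulley hub

## Robot

A 7-joint arm with a two-finger parallel gripper is mounted at the origin on the work surface. World frame = base frame: x ahead of the robot, y to its left, z up, the work surface at z = 0. Lengths are in m, angles in rad, forces in N, time in s.
With the tool pointing down it reaches from about 0.35 to 0.9 m from the base axis. Payload 8.1 kg.
Tool frame: the origin (TCP) lies between the finger pads, 19 mm behind the fingertips; this is the grasp point; z points along the fingers, y is the line along which they close (so a half turn about z gives the same grasp; the last joint's range is limited). The gripper opens to 92 mm and grips with 3 to 60 N. Pads are 19 mm wide; open, the fingers measure 130 mm over their backs; the gripper's body (75 mm by 190 mm) begins 47 mm behind the grasp point.
Start: joints at [1.082, 0.434, 0.025, 1.573, -0.012, 1.134, -0.075], TCP at [0.235, -0.579, 0.246] pointing down, gripper open.
Joint ranges: [-2.62, 2.62], [-0.44, 2.09], [-1.27, 1.32], [0.08, 2.57], [-1.32, 4.46], [0.12, 2], [-2.74, 2.74]. Speed limits (rad/s): [2.22, 2.22, 3.01, 3.01, 3.14, 3.14, 3.14].

## Interface

Orientations are given as a rotation vector (axis times angle).
In Python, from cell import telemetry, vision, job gives the robot as it stands. The module is installed in compiled form; this text tells all that it offers.
- The arm moves only by the shell command python3 -m creep 'ROWS' [FORCE]. ROWS is text: rows parted by semicolons, each of 7 numbers parted by spaces: the finger opening in cm, from 0 to 9.18, then the shift along the tool's x, y, z in cm, then the turn, a rotation vector about the tool's x, y, z in degrees. A call has 1 to 5 rows; each row is the pose to reach, as a shift and turn from the pose commanded when the call began, along the tool's axes at that moment; what a row does not reach only later rows make up. A row lasts 1/8 s, in which the tool goes at most 62.5 mm and 10.7 degrees, less where a joint would pass 70% of its speed; a pose out of reach is approached as far as the arm can. A call with a gripper value outside its range is refused whole. The fingers move at their own pace and stop on an object; FORCE is the grip in N (left out, the last holds). Time passes only in rows, so rows that repeat a pose let the fingers close. It gives the time, the measured TCP pose, the force, the opening and the grip force at its end, in the units of the state.
- telemetry.observe(): the state, without advancing time (a new reading comes with each control period).
- vision.get_image(name): name is "scene" or "top"; returns the picture (480x640x3 uint8, red, green, blue); there is no depth.
- vision.camera_info(name): a dict with "fov_y" (degrees; the focal length in pixels is half the picture's height over the tangent of half this angle, whatever the lens; pixels are square), "cx", "cy" (the principal point, pixels), "dist_coeffs" ([k1, k2, p1, p2, k3] as OpenCV has them; the pictures are not rectified), "extrinsics" (4x4, takes a point from camera to world coordinates). Camera axes: x right, y down, z forward; pixel columns grow to the right and rows downward; lengths in m; the calibration is good to about 2 mm. A picture is of the moment at which its call begins. camera_info takes no time and is no camera call.
- job.sign_off(): hands the job in; it is judged then, once.
The state is a dict: "clock": time; "joints": joint angles; "dq": joint speeds; "joint_efforts": joint torques, N m; "position": TCP position; "ee_rot": TCP orientation; "force": force on the tool from outside, world axes, zero at the start; "ft_torque": the same for the moment, N m; "width": opening from 0.0 (shut) to 1.0 (fully open); "gripper_force": force on a finger pad.
Only numpy, scipy, OpenCV 4.12 (cv2) and the standard library are available. Lean on these libraries where they do the work, as an engineer would, in place of code of your own. Each camera call takes 0.05 s, during which the arm holds its last target. There are 200 camera calls.

## Task

Tidy up and refit the stripped polishing spindle: first put the loose steel collar and the loose polishing bob each into the tray whose ledge carries a sample of the same kind. Then take the keyed shaft from its wooden holder, push it into the pulley's hub, turning it until the key slips into the keyway, and keep pushing until its flange is flush on the hub; the hub's spring pushes back, so finish while still gripping the shaft and holding it down fully home, without letting go. Leave the other things on the bench where they are.

Things in the scene. Friction and masses are not known exactly. Their poses are not given: they have to be found in the camera images.
- shaft: Loose steel keyed shaft, 90 mm tall, 0.2-0.31 kg, upright in the holder. Origin: centre of its foot; z up, x towards its key. Shank 18.6 mm across (lowest 5 mm tapers to 12), flange 38 mm across 48-54 mm up, then to 90 mm a grip with two flats: 20 mm thick (y), 40 mm long (x), with an 8 mm wide nose out to x = 29.5 mm on the key's side.
- shaft_grip (a point): On the shaft's axis 76 mm above its foot: where to put the TCP to grip the flats from above, closing along the shaft's y (fingertips then 3 mm above the flange).
- shaft_shoulder (a point): On the shaft's axis 48 mm above its foot: underside of the flange, which lands on the hub's top face. Below it the key, a bar 5 mm wide (y) on the shank's +x side, reaches 14.5 mm from the axis, from 16 to 44 mm above the foot.
- holder: Fixed wooden block 90 x 70 x 50 mm (x, y, z), origin at the centre of its underside; x axis as the shaft's at the start. The shaft stands loosely in its 28 x 22 mm hole, 44 mm deep, with the flange 4 mm above the block. Lift it at least 45 mm to clear.
- hub: Fixed aluminium belt pulley (92 mm across, 44 mm high) on a 116 mm round foot, with a 44 mm wide hub boss rising to 100 mm. It does not turn. Origin: centre of its underside, z up; x axis towards the keyway.
- hub_mouth (a point): Centre of the hub's bore on its top face, 100 mm above the table; z up, x towards the keyway. Bore 21.6 mm across; keyway 8 mm wide, out to 18 mm from the axis, open at the top. The foot enters first; the key meets the face at 16 mm and passes only if the shaft's x is within about 0.1 rad of the hub's; the foot meets a sprung plate at 40 mm; the flange lands at 48 mm.
- ejector (a joint): Sprung plate in the bore: 0 m when up, about 0.008 m when the shaft is fully home. It pushes back with 5 N at 0, rising to about 10.6 N at 0.008 m, and lifts the shaft again if it is let go.
- collar: Loose steel shaft collar, a ring lying flat: 44 mm outside, 22 mm bore, 18 mm high, 0.1-0.15 kg. Origin: centre of its underside.
- bob: Loose hard polishing bob, pale, upright: 34 mm wide cylinder up to 28 mm, then a cone to a 14 mm wide tip at 48 mm, 0.05 kg. Origin: centre of its underside.
- collar_tray_in (a point): Centre of the inner floor (5 mm above the table) of a fixed grey tray, the one with a collar fixed as a sample on its ledge. Inside 100 mm (x) by 120 mm (y), walls 5 mm thick, tops 35 mm above the table. x points to the solid ledge, 35 mm high, 55 to 99 mm from this point; the sample on it tops out at most 83 mm above the table.
- bob_tray_in (a point): Centre of the inner floor (5 mm above the table) of a fixed grey tray, the one with a polishing bob fixed as a sample on its ledge. Inside 100 mm (x) by 120 mm (y), walls 5 mm thick, tops 35 mm above the table. x points to the solid ledge, 35 mm high, 55 to 99 mm from this point; the sample on it tops out at most 83 mm above the table.
- bench_block: Bystander, to be left alone: loose polished steel bench block 60 x 60 x 20 mm lying flat. Origin: centre of its underside.
- file: Bystander, to be left alone: loose flat file, 245 mm long, with a 22 mm thick wooden handle, lying down. Origin: the underside, about mid-length; x axis from handle to blade.
- jar: Bystander, to be left alone: loose glass jar with a lid, 60 mm across, 70 mm tall. Origin: centre of its underside.
- pen: Bystander, to be left alone: loose black pen, 12 mm thick, 130 mm long, lying down. Origin: centre of its underside, mid-length; x axis along the pen.
- tin: Bystander, to be left alone: loose steel tin, 60 mm across, 45 mm tall. Origin: centre of its underside.
- wrench: Bystander, to be left alone: loose steel wrench lying down, about 10 mm high. Origin: centre of its underside; x axis along the tool.
- wax_block: Bystander, to be left alone: loose brown polishing-wax block 50 x 35 x 22 mm lying flat. Origin: centre of its underside.
Things that resemble listed ones, but are neither listed nor needed, are in the scene too. Leave any pink, purple or yellow look-alike of the collar alone.

How it is judged:
By the outcome, as a careful person would: the job done as asked, in the order asked, and still so for the second after the job is handed in, while the arm keeps its last pose, push and grip.
It also fails if it takes over 61 s, if anything falls off the work surface, if the arm or the gripper's body presses on something with over 40 N, if the wrist force passes 120 N, or if a joint passes its speed limit or range.

## Working session

There is one attempt and no reset: what is moved stays moved. The work goes in short steps, Python scripts to look and compute and a shell command to move; the robot and the scene stay as the last step left them, time stands still between calls to the robot, and variables do not carry over. Pictures are saved under pics/ and viewed, at most 10 in all, crops included, and the job is handed in when it is done.

```bash
mkdir -p pics
cat > h.py <<'E'
import numpy as np, cv2
from cell import telemetry, vision, job
from scipy.spatial.transform import Rotation as R
def K(n):
    i=vision.camera_info(n); f=240/np.tan(np.radians(i["fov_y"])/2)
    return np.array([[f,0,i["cx"]],[0,f,i["cy"]],[0,0,1]]),np.array(i["dist_coeffs"],float),np.array(i["extrinsics"])
def w(n,u,v,z):
    k,d,T=K(n); p=cv2.undistortPoints(np.array([[[u,v]]],float),k,d)[0,0]
    r=T[:3,:3]@[p[0],p[1],1]; c=T[:3,3]; return c+r*(z-c[2])/r[2]
def px(n,P):
    k,d,T=K(n); E=np.linalg.inv(T); return cv2.projectPoints(np.array([P],float),cv2.Rodrigues(E[:3,:3])[0],E[:3,3],k,d)[0].ravel()
def snap(n,f,box=None,s=1):
    im=vision.get_image(n)[:,:,::-1]
    cv2.imwrite(f"pics/{n}_{f}_full.png",im)
    if box: x0,y0,x1,y1=box; im=im[y0:y1,x0:x1]
    cv2.imwrite(f"pics/{n}_{f}.png",cv2.resize(im,None,fx=s,fy=s,interpolation=cv2.INTER_CUBIC))
def to(P,yaw=None):
    """shift in tool axes (cm) & turn (deg) to TCP at P, tool down with tool y at world yaw"""
    s=telemetry.observe(); r=R.from_rotvec(s["ee_rot"]); 
    print("t",s["clock"],"pos",np.round(s["position"],4),"w",round(s["width"],3),"gf",s["gripper_force"],"F",np.round(s["force"],1),"j7",round(s["joints"][6],2))
    print("shift cm",np.round(r.inv().apply(np.array(P)-s["position"])*100,2))
    y=r.apply([0,1,0]); print("tool y yaw deg",round(np.degrees(np.arctan2(y[1],y[0])),1))
    if yaw is not None:
        for a in (yaw,yaw+180):
            a=np.radians(a); Y=np.array([np.cos(a),np.sin(a),0]); Z=np.array([0,0,-1.]); X=np.cross(Y,Z)
            q=r.inv()*R.from_matrix(np.c_[X,Y,Z]); print("turn",np.round(np.degrees(q.as_rotvec()),1))
E
python3 - <<'E'
from h import *
snap("scene",0);snap("top",0)
for n in("scene","top"):print(K(n)[2].round(3).tolist(), K(n)[0][0,0])
to([.235,-.579,.246],0); s=telemetry.observe(); print(s)
E
```

```text
[[-0.782, 0.33, -0.529, 1.189], [0.624, 0.441, -0.646, 0.764], [0.02, -0.834, -0.551, 0.752], [0.0, 0.0, 0.0, 1.0]] 621.1801168052488
[[-0.01, -0.985, 0.171, 0.358], [-1.0, 0.011, 0.004, -0.016], [-0.006, -0.171, -0.985, 1.047], [0.0, 0.0, 0.0, 1.0]] 544.0810109878885
t 0.1 pos [ 0.235  -0.5787  0.2449] w 0.999 gf 0.0 F [-0.  -0.7 -0.3] j7 -0.08
shift cm [-0.01  0.03 -0.11]
tool y yaw deg -67.9
turn [ -0.1  -0.  -67.9]
turn [-0.000e+00  1.000e-01  1.121e+02]
{'clock': 0.1, 'joints': array([ 1.08238162,  0.43513406,  0.02497599,  1.57396628, -0.01160352,
        1.13400237, -0.07505798]), 'dq': array([-5.21585240e-04, -6.86826101e-04, -6.26114201e-05, -1.84472299e-03,
       -6.23556635e-04, -1.00820443e-03, -8.39763238e-05]), 'joint_efforts': array([ 2.88040021e-03, -6.69129610e+01,  9.87882838e-01, -3.15147972e+01,
       -6.05227333e-02,  3.72458319e-02,  7.19255218e-05]), 'position': array([ 0.23499534, -0.57869357,  0.24485082]), 'ee_rot': array([-3.08204187e+00, -6.01986017e-01,  5.97560161e-04]), 'force': array([-0.013465  , -0.6869979 , -0.32628933]), 'ft_torque': array([-0.02105256, -0.00652384,  0.01357193]), 'gripper_force': 0.0, 'width': 0.9987552030382141}
```

View pics/top_0.png

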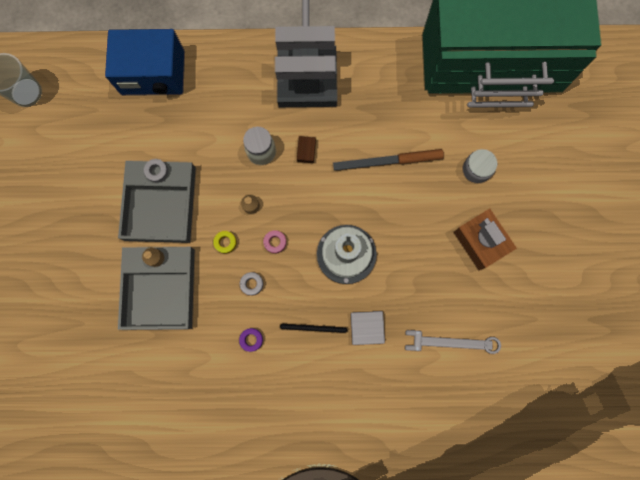

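View pics/scene_0.png

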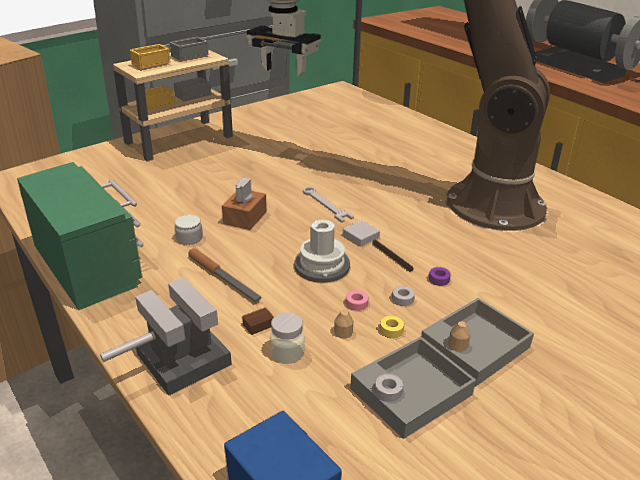

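The top view (up = +x, left = +y) shows these candidates:
- **Collar:** the grey one at (251,284). Look-alikes are pink (275,241), yellow (225,242) and purple (251,340). The grey ring at (155,170) is the fixed sample.
- **Bob:** the loose one at (250,204). The one at (152,257) is the fixed sample.
- **Trays:** collar tray is the upper one, about (157,215). Bob tray is the lower one, about (157,303).
- **Shaft and hub:** shaft in its holder at (490,237), hub at (347,247).

I choose the grey collar and the bob at (250,204), and check both in a crop.

Run:
```python
import cv2,numpy as np
im=cv2.imread("pics/top_0_full.png")
r=lambda a,s:cv2.resize(a,None,fx=s,fy=s,interpolation=cv2.INTER_CUBIC)
cv2.imwrite("pics/c1.png",r(im[185:305,220:380],5))
im2=cv2.imread("pics/scene_0_full.png")
A=r(im[200:280,445:525],5); B=r(im2[165:245,210:280],5)
cv2.imwrite("pics/c2.png",np.hstack([A,B]))
```

```text
(no output)
```

View pics/c1.png

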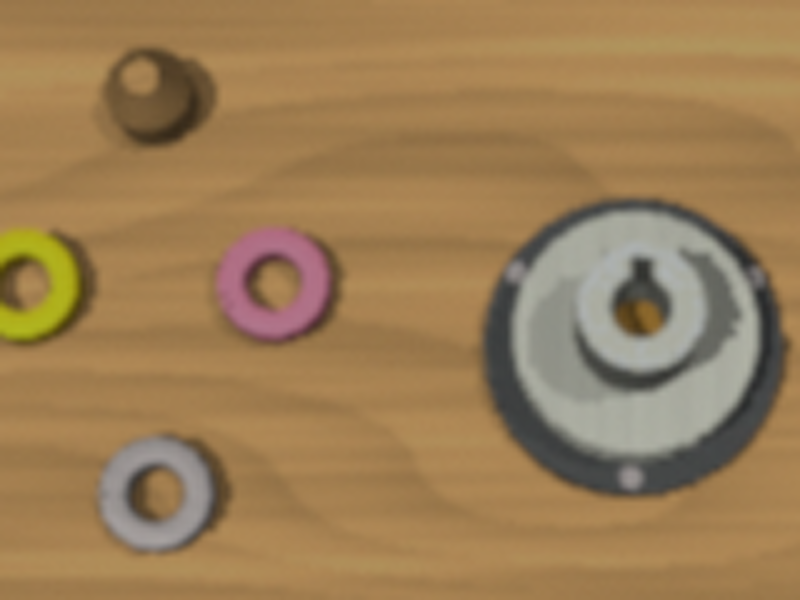

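View pics/c2.png

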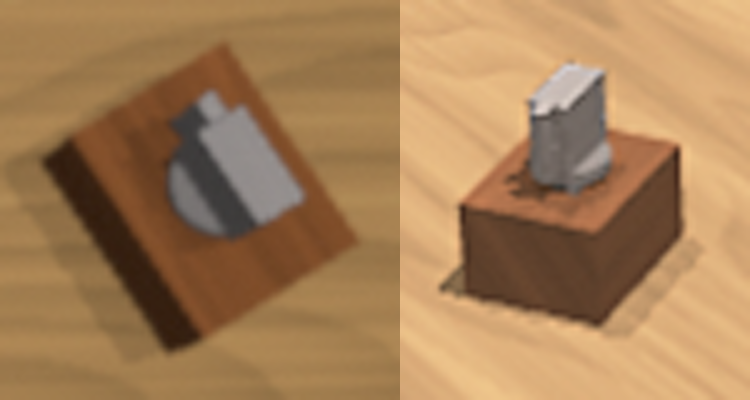

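The crop confirms the grey steel collar at (251.0,283.4) and the bob with tip at (247.6,199.2). The hub mouth is at (347.8,246.4), with its keyway pointing up the image. In the holder crop, the top-face corners are (240,104), (304,195), (253,226) and (198,130), and the nose points upper-left.

Run:
```python
from h import *
c=lambda x,y,x0,y0:((x+.5)/5-.5+x0,(y+.5)/5-.5+y0)
def p(n,x,y,x0,y0,z): q=w("top",*c(x,y,x0,y0),z);print(n,q.round(4));return q
p("collar",157,494,220,185,.016);p("bobtip",140,73,220,185,.048);p("bobmid",152,95,220,185,.02)
m=p("mouth",641,309,220,185,.1);k=p("keyend",642,259,220,185,.1);d=k-m;print(np.hypot(*d[:2]),np.degrees(np.arctan2(d[1],d[0])))
q=[p("g",*a,445,200,.096) for a in((240,104),(304,195),(253,226),(198,130))]
n=p("nose",212,95,445,200,.096)
for a,b in((1,0),(2,3)):d=q[a]-q[b];print(np.linalg.norm(d),np.degrees(np.arctan2(-d[1],-d[0])))
print("ctr",np.mean(q,0))
b=[p("hold",*a,445,200,.05) for a in((75,138),(225,42),(357,240),(202,340))]
print(np.mean(b,0)); d=b[1]-b[2];print(np.degrees(np.arctan2(d[1],d[0])));d=b[0]-b[3];print(np.degrees(np.arctan2(d[1],d[0])))
# trays: wall top corners
for n,u,v in(("A bl",121,239),("A br",190,241),("A tl",124,162),("A tr",193,163),("B bl",121,327),("B br",192,328),("B tl",124,249),("B tr",193,248)):print(n,w("top",u,v,.035).round(3))
to(w("top",*c(157,494,220,185),.016)*[1,1,0]+[0,0,.2],90)
```

```text
collar [0.4588 0.1275 0.016 ]
bobtip [0.6154 0.1315 0.048 ]
bobmid [0.6137 0.1309 0.02  ]
mouth [ 0.5143 -0.0543  0.1   ]
keyend [ 0.5322 -0.0549  0.1   ]
0.017941124859691567 -2.1249995384020455
g [ 0.5591 -0.3136  0.096 ]
g [ 0.5259 -0.3343  0.096 ]
g [ 0.5149 -0.3155  0.096 ]
g [ 0.5498 -0.2981  0.096 ]
nose [ 0.5625 -0.3038  0.096 ]
0.03911233960813373 31.83272883149515
0.03897313097233232 26.491027933419723
ctr [ 0.5374505  -0.31536402  0.096     ]
hold [ 0.5565 -0.2656  0.05  ]
hold [ 0.5927 -0.3239  0.05  ]
hold [ 0.5168 -0.3682  0.05  ]
hold [ 0.4801 -0.3084  0.05  ]
[ 0.53655507 -0.31652577  0.05      ]
30.277592216963217
29.26636870477844
A bl [0.544 0.373 0.035]
A br [0.539 0.241 0.035]
A tl [0.696 0.375 0.035]
A tr [0.692 0.241 0.035]
B bl [0.379 0.364 0.035]
B br [0.376 0.233 0.035]
B tl [0.525 0.366 0.035]
B tr [0.525 0.235 0.035]
t 0.1 pos [ 0.235  -0.5787  0.2449] w 0.999 gf 0.0 F [-0.  -0.7 -0.3] j7 -0.08
shift cm [ 47.31 -57.     4.56]
tool y yaw deg -67.9
turn [-0.000e+00 -1.000e-01 -1.579e+02]
turn [-0.1  0.  22.1]
```

```bash
python3 -m creep '9 3.8 -4.5 0 0 0 5; 9 7.6 -9 0 0 0 10; 9 11.4 -13.5 0 0 0 15; 9 15.2 -18 0 0 0 20; 9 19 -22.5 0 0 0 22.1'
python3 -c "
from h import *
to([.4588,.1275,.12],-90)"
```

```text
clock: 0.72
position: [0.3268, -0.2971, 0.2454]
ee_rot: [-3.142, 0.003, 0.0]
force: [0.8, -0.0, 0.3]
width: 0.981
gripper_force: 0.0
t 0.725 pos [ 0.3268 -0.2971  0.2454] w 0.981 gf 0.0 F [ 0.8 -0.   0.3] j7 -0.96
shift cm [ 13.12 -42.49  12.54]
tool y yaw deg -90.1
turn [-0.   0.  -0.1]
turn [  0.    0.  179.9]
```

```bash
python3 -m creep '9 2 -6 0 0 0 0; 9 4 -11.8 0 0 0 0; 9 6 -17.6 0 0 0 0; 9 8 -23.4 0 0 0 0; 9 10 -29 0 0 0 0' >/dev/null
python3 -m creep '7 1.5 -5 4 0 0 0; 7 3 -9 8 0 0 0; 7 3.1 -13.4 12 0 0 0; 7 3.1 -13.4 12.5 0 0 0; 7 3.1 -13.4 12.5 0 0 0'
python3 -c "
from h import *
to([.4588,.1275,.0205],-90);snap('top',1,(190,170,310,330),4)"
```

```text
clock: 1.98
position: [0.4572, 0.1242, 0.1202]
ee_rot: [3.141, 0.0, -0.002]
force: [0.2, -0.4, -0.5]
width: 0.766
gripper_force: 0.0
t 1.975 pos [0.4572 0.1242 0.1202] w 0.766 gf 0.0 F [ 0.2 -0.4 -0.5] j7 -2.16
shift cm [ 0.18 -0.34  9.97]
tool y yaw deg -90.0
turn [0.1 0.1 0. ]
turn [-1.0e-01  1.0e-01 -1.8e+02]
```

View pics/top_1.png

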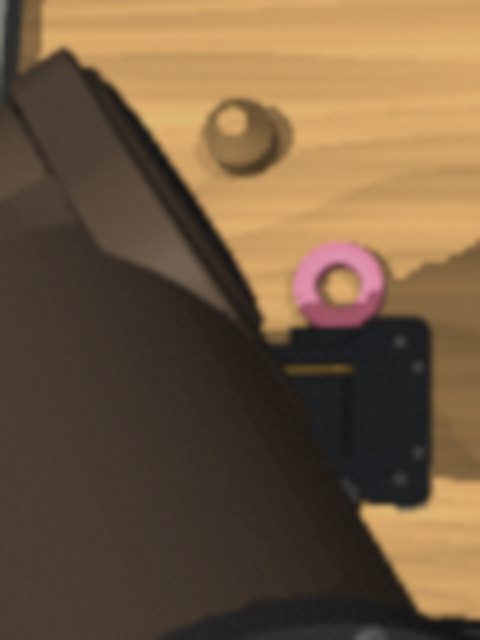

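The image shows the arm over the collar, with the bob at crop (240,135) undisturbed. Descending now.

```bash
python3 -m creep '7 .1 -.1 3 0 0 0; 7 .1 -.1 6 0 0 0; 7 .1 -.1 7 0 0 0; 7 .1 -.1 7 0 0 0'
python3 -c "
from h import *
to([.4588,.1275,.0205],-90)"
```

```text
clock: 2.52
position: [0.4589, 0.1251, 0.051]
ee_rot: [3.141, -0.002, 0.0]
force: [-0.2, 0.3, 0.7]
width: 0.763
gripper_force: 0.0
t 2.525 pos [0.4589 0.1251 0.051 ] w 0.763 gf 0.0 F [-0.2  0.3  0.7] j7 -2.24
shift cm [-0.01 -0.24  3.05]
tool y yaw deg -90.1
turn [ 0.  -0.  -0.1]
turn [ -0.   -0.  179.9]
```

```bash
python3 -m creep '7 0 -.24 1.5 0 0 0; 7 0 -.24 3 0 0 0; 4 0 -.24 3 0 0 0; 4 0 -.24 3 0 0 0; 3.5 0 -.24 3 0 0 0' 25
python3 -m creep '3.5 0 0 0 0 0 0; 3.5 0 0 0 0 0 0' 
python3 -c "
from h import *
to([.592,.307,.14],-90)"
```

```text
clock: 3.15
position: [0.4584, 0.1283, 0.0203]
ee_rot: [3.141, 0.0, -0.0]
force: [-0.1, 0.7, 0.2]
width: 0.485
gripper_force: 0.0
clock: 3.4
position: [0.4585, 0.1282, 0.0205]
ee_rot: [3.141, -0.0, -0.0]
force: [-0.4, 0.3, -2.1]
width: 0.463
gripper_force: 25.0
t 3.4 pos [0.4585 0.1282 0.0205] w 0.463 gf 24.999657911248505 F [-0.4  0.3 -2.1] j7 -2.27
shift cm [ 13.35 -17.88 -11.96]
tool y yaw deg -90.0
turn [ 0.  0. -0.]
turn [  0.  -0. 180.]
```

```bash
python3 -m creep '3.5 0 0 -4 0 0 0; 3.5 0 0 -9.5 0 0 0; 3.5 3 -4 -10 0 0 0; 3.5 6 -8 -10 0 0 0; 3.5 9 -12 -10 0 0 0' >/dev/null
python3 -m creep '3.5 2.2 -3 0 0 0 0; 3.5 4.3 -5.8 0 0 0 0; 3.5 4.3 -5.8 0 0 0 0; 3.5 4.3 -5.8 0 0 0 0' 
python3 -c "
from h import *
to([.592,.307,.027],-90)"
```

```text
clock: 4.53
position: [0.591, 0.3054, 0.12]
ee_rot: [3.14, -0.0, -0.002]
force: [-0.8, -0.2, -1.4]
width: 0.463
gripper_force: 25.0
t 4.525 pos [0.591  0.3054 0.12  ] w 0.463 gf 24.999654390849173 F [-0.8 -0.2 -1.4] j7 -2.34
shift cm [ 0.11 -0.17  9.3 ]
tool y yaw deg -90.0
turn [ 0.1  0.1 -0. ]
turn [ 1.0e-01 -1.0e-01  1.8e+02]
```

```bash
python3 -m creep '3.5 0 0 4 0 0 0; 3.5 0 0 8 0 0 0; 3.5 0 0 9.3 0 0 0; 3.5 0 0 9.3 0 0 0; 3.5 0 0 9.3 0 0 0'
python3 -m creep '6 0 0 0 0 0 0; 6 0 0 0 0 0 0; 6 0 0 -3 0 0 0; 6 0 0 -8 0 0 0; 6 0 0 -10 0 0 0' 
python3 -c "
from h import *
to([.6143,.131,.10],-90)"
```

```text
clock: 5.15
position: [0.5923, 0.3065, 0.0289]
ee_rot: [-3.141, 0.0, -0.003]
force: [0.3, -0.1, -0.2]
width: 0.461
gripper_force: 25.0
clock: 5.78
position: [0.5928, 0.3073, 0.131]
ee_rot: [-3.139, 0.0, -0.006]
force: [0.9, 1.4, -0.5]
width: 0.652
gripper_force: 0.0
t 5.775 pos [0.5928 0.3073 0.131 ] w 0.652 gf 0.0 F [ 0.9  1.4 -0.5] j7 -2.34
shift cm [ 2.14 17.64  3.07]
tool y yaw deg -90.0
turn [-0.1 -0.2 -0. ]
turn [ -0.4   0.2 180. ]
```

```bash
python3 -m creep '6 .5 5.5 0 0 0 0; 6 1.2 11 0 0 0 0; 6 2.1 16.5 0 0 0 0; 6 2.1 17.6 2 0 0 0; 6 2.1 17.6 5 0 0 0' >/dev/null
python3 -m creep '6 0 0 0 0 0 0; 6 0 0 0 0 0 0'
python3 -c "
from h import *
to([.6145,.131,.0215],-90)"
```

```text
clock: 6.65
position: [0.6128, 0.1309, 0.0783]
ee_rot: [-3.141, -0.001, -0.001]
force: [0.2, 0.3, -0.6]
width: 0.655
gripper_force: 0.0
t 6.65 pos [0.6128 0.1309 0.0783] w 0.655 gf 0.0 F [ 0.2  0.3 -0.6] j7 -2.1
shift cm [ 0.16 -0.01  5.68]
tool y yaw deg -90.0
turn [-0. -0.  0.]
turn [   0.   -0. -180.]
```

```bash
python3 -m creep '6 .16 0 3 0 0 0; 6 .16 0 5.7 0 0 0; 6 .16 0 5.7 0 0 0; 3 .16 0 5.7 0 0 0; 2 .16 0 5.7 0 0 0' 15
python3 -m creep '2 0 0 0 0 0 0; 2 0 0 0 0 0 0; 2 0 0 0 0 0 0' 
python3 -c "
from h import *
to([.425,.302,.15],-90)"
```

```text
clock: 7.28
position: [0.6146, 0.1306, 0.0215]
ee_rot: [-3.141, -0.0, -0.002]
force: [0.2, 0.3, 0.1]
width: 0.486
gripper_force: 0.0
clock: 7.65
position: [0.6144, 0.1304, 0.0211]
ee_rot: [-3.141, 0.0, -0.001]
force: [-1.7, -0.6, 6.2]
width: 0.364
gripper_force: 15.0
t 7.65 pos [0.6144 0.1304 0.0211] w 0.364 gf 15.013008153182454 F [-1.7 -0.6  6.2] j7 -2.13
shift cm [-18.93 -17.16 -12.9 ]
tool y yaw deg -90.0
turn [-0. -0. -0.]
turn [-1.0e-01  0.0e+00  1.8e+02]
```

```bash
python3 -m creep '2 0 0 -5 0 0 0; 2 0 0 -11 0 0 0; 2 -4 -3.6 -13 0 0 0; 2 -8.5 -7.7 -13 0 0 0; 2 -13 -11.8 -13 0 0 0' >/dev/null
python3 -m creep '2 -3.5 -3 0 0 0 0; 2 -5.9 -5.3 0 0 0 0; 2 -5.9 -5.3 0 0 0 0; 2 -5.9 -5.3 0 0 0 0' 
python3 -c "
from h import *
to([.425,.302,.029],-90)"
```

```text
clock: 8.78
position: [0.4256, 0.3007, 0.1504]
ee_rot: [3.141, -0.001, 0.0]
force: [0.3, -0.8, -1.2]
width: 0.362
gripper_force: 15.0
t 8.775 pos [0.4256 0.3007 0.1504] w 0.362 gf 14.998380921897478 F [ 0.3 -0.8 -1.2] j7 -2.51
shift cm [-0.06 -0.14 12.14]
tool y yaw deg -90.0
turn [ 0. -0. -0.]
turn [-0.0e+00 -1.0e-01  1.8e+02]
```

```bash
python3 -m creep '2 0 0 5 0 0 0; 2 0 0 9.5 0 0 0; 2 0 0 11.5 0 0 0; 2 0 0 12.4 0 0 0; 2 0 0 12.4 0 0 0'
python3 -m creep '2 0 0 0 0 0 0; 5 0 0 0 0 0 0; 5 0 0 0 0 0 0; 5 0 0 -4 0 0 0; 5 0 0 -9 0 0 0' 
python3 -c "
from h import *
to([.537,-.3155,.2],-60)"
```

```text
clock: 9.4
position: [0.4259, 0.3006, 0.0264]
ee_rot: [3.141, -0.002, 0.0]
force: [-0.3, 0.1, -0.6]
width: 0.362
gripper_force: 15.0
clock: 10.02
position: [0.4245, 0.3009, 0.117]
ee_rot: [3.14, 0.001, -0.003]
force: [1.3, 0.9, 0.7]
width: 0.541
gripper_force: 0.0
t 10.025 pos [0.4245 0.3009 0.117 ] w 0.541 gf 0.0 F [1.3 0.9 0.7] j7 -2.54
shift cm [11.21 61.65 -8.25]
tool y yaw deg -90.0
turn [  0.    0.1 -30. ]
turn [  0.2  -0.  150. ]
```

```bash
python3 -m creep '6 1 3 -5 0 0 0; 6 2 8 -8.3 0 0 0; 6 3 14 -8.3 0 0 0; 6 4 20 -8.3 0 0 0; 6 5 26 -8.3 0 0 0' >/dev/null
python3 -m creep '6 1.2 6 0 0 0 -6; 6 2.4 12 0 0 0 -12; 6 3.6 18 0 0 0 -18; 6 4.8 24 0 0 0 -24; 6 6 30 0 0 0 -30' >/dev/null
python3 -c "
from h import *
to([.537,-.3155,.14],-60);snap('top',2);snap('scene',2)"
```

```text
t 11.275 pos [ 0.5353 -0.2607  0.1999] w 0.651 gf 0.0 F [ 0.9  0.5 -0.7] j7 -0.84
shift cm [-2.62  4.82  5.99]
tool y yaw deg -59.8
turn [ 0.  -0.   0.2]
turn [   0.     0.  -179.8]
```

```bash
python3 -c "
import cv2,numpy as np
a=cv2.imread('pics/top_2_full.png')[140:340,110:210];b=cv2.imread('pics/scene_2_full.png')[280:440,330:560]
a=cv2.resize(a,None,fx=2.4,fy=2.4,interpolation=2);b=cv2.resize(b,(552,384),interpolation=2)
c=np.zeros((480,800,3),np.uint8);c[:,:240]=a;c[:384,240:792]=b;cv2.imwrite('pics/c3.png',c)"
```

```text
(no output)
```

View pics/c3.png

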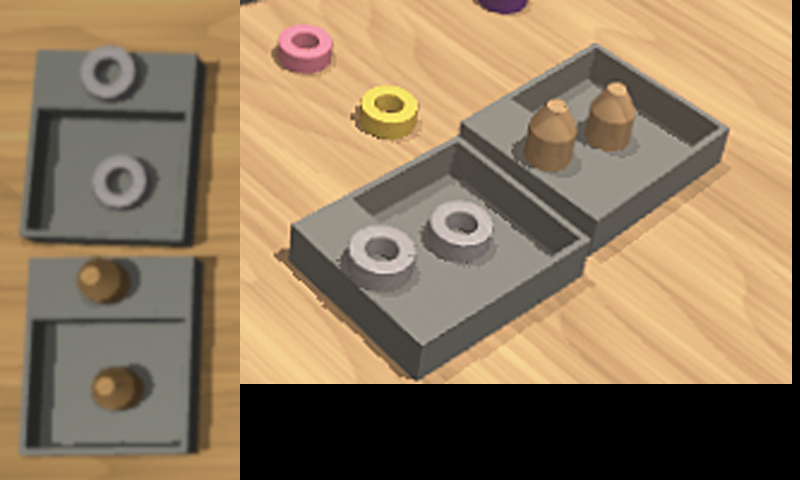

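Both parts sit in the right trays: collar at crop (120,181) and bob at (115,388), each upright inside. Now the shaft.

```bash
python3 -m creep '6 -1.3 2.4 1 0 0 0.2; 6 -2.6 4.8 2 0 0 0.2; 6 -2.6 4.8 4 0 0 0.2; 6 -2.6 4.8 6 0 0 0.2; 6 -2.6 4.8 6 0 0 0.2' >/dev/null
python3 -c "
from h import *
to([.537,-.316,.082],-60)"
```

```text
t 12.0 pos [ 0.5354 -0.3129  0.1377] w 0.655 gf 0.0 F [-0.3  0.6  0.3] j7 -0.79
shift cm [-0.    0.37  5.56]
tool y yaw deg -60.2
turn [-0.2  0.1 -0.2]
turn [  0.2   0.3 179.8]
```

```bash
python3 -m creep '6 0 .2 2 0 0 0; 6 0 .2 4 0 0 0; 6 0 .2 5.5 0 0 0; 6 0 .2 5.5 0 0 0' >/dev/null
python3 -c "
from h import *
to([.537,-.316,.082],-60)"
```

```text
t 12.5 pos [ 0.537  -0.3147  0.0833] w 0.651 gf 0.0 F [-0.5 -0.3 -0.1] j7 -0.81
shift cm [-0.06  0.11  0.13]
tool y yaw deg -60.2
turn [-0.1  0.1 -0.2]
turn [1.000e-01 2.000e-01 1.798e+02]
```

```bash
python3 -m creep '5 0 .1 .1 0 0 0; 2 0 .1 .1 0 0 0; 1 0 .1 .1 0 0 0; 1 0 .1 .1 0 0 0; 1 0 .1 .1 0 0 0' 50
python3 -m creep '1 0 0 0 0 0 0; 1 0 0 0 0 0 0' 
python3 -c "
from h import *
to([.537,-.316,.082],-60);snap('top',3)"
```

```text
clock: 13.12
position: [0.5382, -0.316, 0.0837]
ee_rot: [3.036, 0.808, 0.0]
force: [0.0, -0.1, 1.2]
width: 0.212
gripper_force: 49.9
clock: 13.38
position: [0.5383, -0.316, 0.0837]
ee_rot: [3.036, 0.808, 0.0]
force: [-0.4, 0.6, 2.8]
width: 0.216
gripper_force: 49.9
t 13.375 pos [ 0.5383 -0.316   0.0837] w 0.216 gf 49.88157033920288 F [-0.4  0.6  2.8] j7 -0.81
shift cm [-0.11 -0.06  0.17]
tool y yaw deg -60.2
turn [ 0.  -0.  -0.2]
turn [ -0.   -0.  179.8]
```

```bash
python3 -m creep '1 0 0 -2 0 0 0; 1 0 0 -6 0 0 0; 1 0 0 -10 0 0 0; 1 0 0 -12.5 0 0 0; 1 0 0 -12.5 0 0 0'
python3 -c "
from h import *
to([.5143,-.0543,.205],-92)"
```

```text
clock: 14.05
position: [0.5389, -0.3161, 0.2098]
ee_rot: [3.034, 0.807, 0.003]
force: [-0.2, 0.2, -3.0]
width: 0.213
gripper_force: 49.9
t 14.05 pos [ 0.5389 -0.3161  0.2098] w 0.213 gf 49.880016446113586 F [-0.2  0.2 -3. ] j7 -0.76
shift cm [ 10.88 -23.94   0.44]
tool y yaw deg -60.2
turn [ 0.1 -0.1 31.8]
turn [ 2.000e-01  1.000e-01 -1.482e+02]
```

```bash
python3 -m creep '1 2.2 -4.8 0 0 0 7; 1 4.4 -9.6 0 0 0 14; 1 6.6 -14.4 0 0 0 21; 1 8.8 -19.2 0 0 0 27; 1 10.9 -23.9 0 0 0 31.8'>/dev/null
python3 -m creep '1 0 0 0 0 0 0; 1 0 0 0 0 0 0; 1 0 0 0 0 0 0'
python3 -c "
from h import *
to([.5143,-.0543,.2],-92);snap('scene',4,(280,140,380,265),4.8)
P=telemetry.observe()['position']
for n,z in(('foot',.0777),('shoulder',.0297)):
  q=px('scene',P-[0,0,z]);print(n,q,((q-[280,140])+.5)*4.8-.5)
q=px('scene',[.5143,-.0543,.1]);print('mouth',q,(q-[280,140]+.5)*4.8-.5)
"
```

```text
clock: 15.05
position: [0.5135, -0.0558, 0.2076]
ee_rot: [3.141, -0.058, -0.002]
force: [-0.2, -0.4, -2.5]
width: 0.214
gripper_force: 49.9
t 15.05 pos [ 0.5135 -0.0558  0.2076] w 0.214 gf 49.88003075122833 F [-0.2 -0.4 -2.5] j7 -1.72
shift cm [ 0.07 -0.16  0.76]
tool y yaw deg -92.1
turn [ 0.   0.1 -0.1]
turn [ 1.000e-01 -0.000e+00  1.799e+02]
foot [323.81445353 212.53732621] [212.20937696 350.07916579]
shoulder [324.35462283 191.16674561] [214.80218958 247.50037894]
mouth [323.71146263 225.92850283] [211.71502064 414.3568136 ]
```

View pics/scene_4.png

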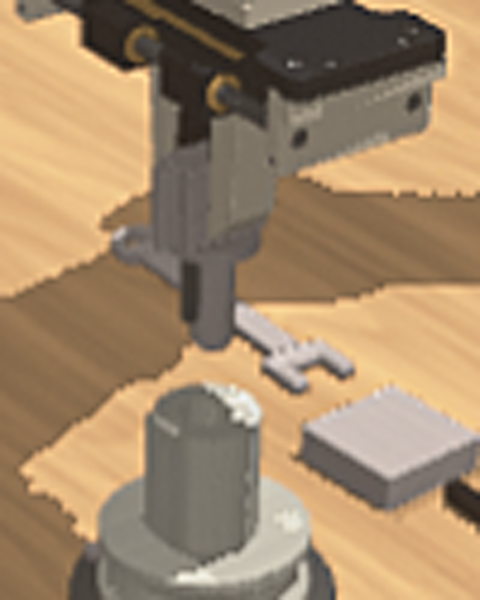

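The picture shows the shaft hanging upright, with its foot at about crop (211,342). The hub mouth ellipse is centred at about (205,413), so the shaft is slightly right of the bore. I measure the offset with pixel profiles.

Run:
```python
from h import *
im=cv2.imread("pics/scene_4_full.png").astype(int)
for r in (199,203,206,208): print(r,im[r,314:334].sum(1).tolist())
for r in (232,236,240): print(r,im[r,305:340].sum(1).tolist())
P=telemetry.observe()['position']
for dx in(-.0093,.0093):
  # silhouette half-width along camera x
  a=K('scene')[2][:3,0]; a=a*[1,1,0]; print("shank",px('scene',P-[0,0,.06]+a/np.linalg.norm(a)*dx))
for dx in(-.022,.022): print("boss",px('scene',np.array([.5143,-.0543,.075])+a/np.linalg.norm(a)*dx))
for c in(320,322,324): print("col",c,im[205:222,c].sum(1).tolist())
```

```text
199 [284, 267, 272, 255, 176, 164, 159, 214, 299, 313, 311, 308, 306, 287, 249, 344, 365, 357, 357, 357]
203 [335, 333, 350, 276, 174, 161, 156, 228, 301, 312, 310, 305, 300, 275, 244, 473, 500, 454, 441, 497]
206 [346, 351, 363, 303, 194, 147, 176, 265, 306, 308, 306, 306, 298, 264, 275, 581, 603, 585, 584, 586]
208 [335, 338, 346, 349, 368, 291, 277, 296, 304, 306, 306, 302, 295, 272, 218, 297, 455, 573, 604, 593]
232 [538, 540, 544, 549, 574, 374, 295, 314, 310, 314, 316, 306, 312, 326, 343, 355, 350, 350, 352, 338, 349, 348, 349, 344, 339, 331, 305, 370, 366, 462, 510, 511, 517, 531, 535]
236 [542, 548, 550, 560, 590, 382, 295, 312, 317, 321, 311, 313, 314, 323, 339, 353, 352, 355, 349, 346, 350, 344, 347, 341, 334, 329, 304, 368, 348, 514, 528, 515, 509, 512, 518]
240 [512, 485, 454, 412, 416, 328, 302, 312, 317, 320, 317, 313, 317, 324, 341, 351, 354, 351, 350, 352, 353, 346, 345, 338, 334, 316, 343, 380, 328, 575, 613, 594, 571, 553, 525]
shank [319.27817032 204.67709197]
shank [328.74313312 204.8427689 ]
boss [312.58482318 236.25916451]
boss [334.29631696 236.62616688]
col 320 [155, 176, 243, 277, 271, 273, 395, 533, 555, 543, 545, 544, 540, 542, 491, 361, 301]
col 322 [307, 306, 309, 304, 301, 303, 282, 316, 482, 550, 532, 539, 542, 540, 562, 443, 279]
col 324 [306, 306, 307, 306, 306, 307, 299, 250, 460, 573, 536, 524, 531, 533, 557, 606, 473]
```

Run:
```python
from h import *
def ov(n,box,s,c):
    im=cv2.imread(f"pics/{n}_0_full.png");x0,y0,x1,y1=box
    o=cv2.resize(im[y0:y1,x0:x1],None,fx=s,fy=s,interpolation=cv2.INTER_NEAREST)
    for r,z,col in((.046,.044,(0,255,255)),(.022,.1,(0,0,255)),(.0108,.1,(255,0,0)),(.058,0,(0,255,0))):
        pts=[(px(n,[c[0]+r*np.cos(t),c[1]+r*np.sin(t),z])-[x0,y0]+.5)*s-.5 for t in np.linspace(0,2*np.pi,60)]
        cv2.polylines(o,[np.round(pts).astype(int)],True,col,1)
    return o
c=(.5143,-.0543)
A=ov("top",(315,215,380,290),6,c);B=ov("scene",(290,215,355,285),6,c)
h=max(A.shape[0],B.shape[0]);C=np.zeros((h,A.shape[1]+B.shape[1],3),np.uint8);C[:A.shape[0],:A.shape[1]]=A;C[:B.shape[0],A.shape[1]:]=B
cv2.imwrite("pics/ov.png",C);print(C.shape)
```

```text
(450, 780, 3)
```

View pics/ov.png

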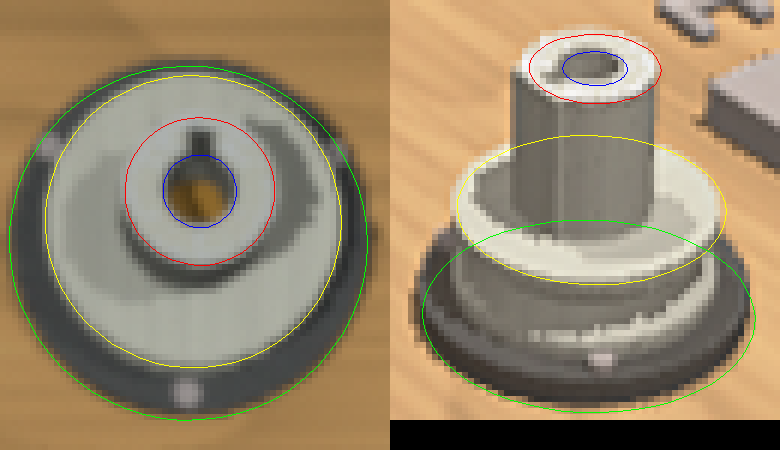

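The top overlay fits to under 1 px. The scene camera shows the hub about 1 px left of prediction while the shank matches, so the shaft sits about 2 mm in −x within the grip. I correct by +2.5 mm in x and descend with force checks.

```bash
python3 -m creep '1 .25 -.05 1 0 0 0; 1 .25 -.05 2 0 0 0; 1 .25 -.05 2.8 0 0 0; 1 .25 -.05 3.4 0 0 0; 1 .25 -.05 3.6 0 0 0'
python3 -m creep '1 0 0 .3 0 0 0; 1 0 0 .6 0 0 0; 1 0 0 .6 0 0 0'
```

```text
clock: 15.72
position: [0.5162, -0.0539, 0.172]
ee_rot: [-3.141, 0.055, 0.001]
force: [0.2, -0.2, -3.0]
width: 0.213
gripper_force: 49.9
clock: 16.1
position: [0.5164, -0.0539, 0.1664]
ee_rot: [3.141, -0.055, -0.0]
force: [-0.3, 0.0, -1.8]
width: 0.214
gripper_force: 49.9
```

```bash
python3 -m creep '1 0 0 .3 0 0 0; 1 0 0 .6 0 0 0; 1 0 0 .8 0 0 0; 1 0 0 .8 0 0 0'
```

```text
clock: 16.6
position: [0.5163, -0.0539, 0.1583]
ee_rot: [3.141, -0.055, -0.001]
force: [1.3, -0.0, -2.7]
width: 0.214
gripper_force: 49.9
```

```bash
python3 -m creep '1 0 0 .3 0 0 0; 1 0 0 .6 0 0 0; 1 0 0 .8 0 0 0; 1 0 0 .8 0 0 0'
python3 -m creep '1 0 0 .3 0 0 0; 1 0 0 .6 0 0 0; 1 0 0 .6 0 0 0'
```

```text
clock: 17.1
position: [0.5163, -0.0539, 0.1503]
ee_rot: [-3.141, 0.055, 0.001]
force: [-0.1, -0.2, -3.3]
width: 0.218
gripper_force: 49.9
clock: 17.48
position: [0.5162, -0.0539, 0.1442]
ee_rot: [3.141, -0.055, -0.001]
force: [-0.2, 0.2, -2.9]
width: 0.215
gripper_force: 49.9
```

No contact force at 33 mm deep, so the key has entered the keyway. I keep pushing.

```bash
python3 -m creep '1 0 0 .3 0 0 0; 1 0 0 .6 0 0 0; 1 0 0 .8 0 0 0; 1 0 0 .8 0 0 0' 60
python3 -m creep '1 0 0 .2 0 0 0; 1 0 0 .4 0 0 0; 1 0 0 .5 0 0 0; 1 0 0 .5 0 0 0'
```

```text
clock: 17.98
position: [0.5165, -0.0539, 0.1367]
ee_rot: [3.141, -0.055, 0.0]
force: [-2.0, 0.3, 2.7]
width: 0.215
gripper_force: 59.9
clock: 18.48
position: [0.5165, -0.0539, 0.1316]
ee_rot: [3.141, -0.055, 0.0]
force: [-2.2, 0.1, 5.7]
width: 0.212
gripper_force: 59.9
```

```bash
python3 -m creep '1 0 0 .1 0 0 0; 1 0 0 .2 0 0 0; 1 0 0 .25 0 0 0; 1 0 0 .25 0 0 0'
python3 -m creep '1 0 0 .1 0 0 0; 1 0 0 .2 0 0 0; 1 0 0 .2 0 0 0; 1 0 0 .2 0 0 0'
```

```text
clock: 18.98
position: [0.5166, -0.0539, 0.1297]
ee_rot: [3.141, -0.055, 0.001]
force: [-4.4, -0.1, 12.8]
width: 0.215
gripper_force: 59.9
clock: 19.48
position: [0.5166, -0.0539, 0.1296]
ee_rot: [3.14, -0.055, 0.002]
force: [-13.6, 0.0, 36.6]
width: 0.211
gripper_force: 59.9
```

```bash
python3 -m creep '1 0 0 -.08 0 0 0; 1 0 0 -.08 0 0 0; 1 0 0 -.08 0 0 0; 1 0 0 -.08 0 0 0'
python3 -c "
from h import *
snap('scene',5,(230,140,490,335),3)"
```

```text
clock: 19.98
position: [0.5166, -0.0539, 0.1297]
ee_rot: [3.14, -0.055, 0.002]
force: [-9.5, 0.1, 27.1]
width: 0.212
gripper_force: 59.9
```

View pics/scene_5.png

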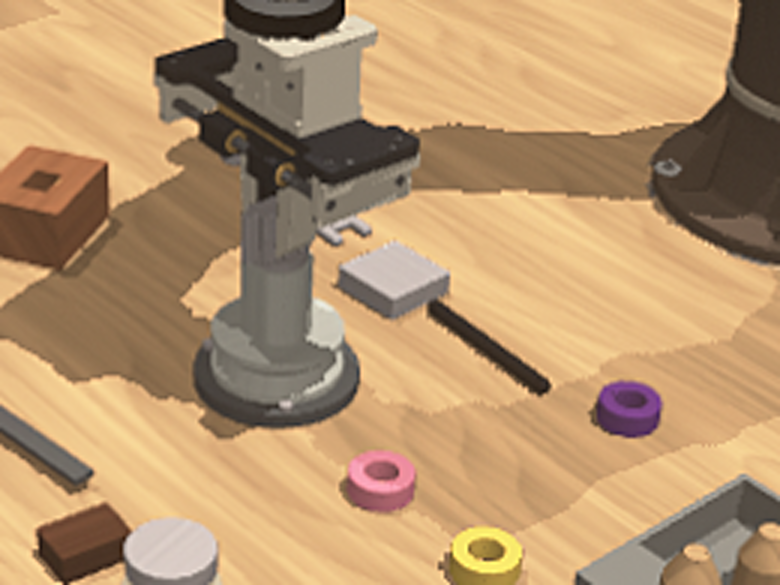

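The flange sits flush on the hub boss at crop (278,255) with no gap, the shaft is still gripped, and nothing else has moved.

```bash
python3 -c "
from cell import job; print(job.sign_off())"
```

```text
the job is handed in; nothing more can be done
None
```

The job is handed in at about 20 s: the collar and bob are in their matching trays, and the keyed shaft is fully home in the hub, still gripped and held down with about 27 N.

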